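# Clamp a filled mould in the free bay of a gang clamp

## Robot

A 6-joint arm with a two-finger parallel gripper is mounted at the origin on a cart in front of the work surface, level with it; the furniture and walls round the work are solid. World frame = base frame: x ahead of the robot, y to its left, z up, the work surface at z = 0. Lengths are in m, angles in rad, forces in N, time in s.
With the tool pointing down it reaches from about 0.275 to 1 m from the base axis. Payload 8.4 kg.
Tool frame: the origin (TCP) lies at the very end of the fingers, on their centre line; the grasp point (between the pads) lies 19 mm behind it; z points along the fingers, y is the line along which they close (so a half turn about z gives the same grasp; the last joint's range is limited). The gripper opens to 85 mm and grips with 20 to 120 N. Pads are 22 mm wide; open, the fingers measure 114 mm over their backs; the gripper's body (76 mm by 85 mm) begins 54 mm behind the grasp point. The pads swing forward as they close: fully open they stand 13 mm farther back than shut.
Start: joints at [1.159, 0.353, 1.633, -0, 1.155, -0.002], TCP at [0.249, 0.573, 0.206] pointing down, gripper open.
Joint ranges: [-2.63, 2.63], [-0.92, 2.1], [0.06, 2.66], [-1.3, 4.44], [0, 2.69], [-3.02, 3.02]. Speed limits (rad/s): [2.22, 2.22, 2.79, 3.14, 3.14, 3.14].

## Interface

Orientations are given as a unit quaternion [x, y, z, w].
In Python, from rig import ctrl gives the robot as it stands. Calls block until the motion is done:
- ctrl.reach(position, orientation): joint-space move of the TCP to a pose.
- ctrl.servo_line(position, speed=0.15, rotation=None): straight line of the TCP; rotation=None keeps the orientation; speed is the mean speed in m/s.
- ctrl.move_j(angles): joint-space move.
- ctrl.set_gripper(opening, newtons=None): finger opening in m; newtons is the grip in N (None keeps the last); returns when the fingers have stopped.
- ctrl.wait(seconds).
- ctrl.solve_ik(position, orientation): joint angles nearest the present ones, or None.
- ctrl.observe(): the state.
- ctrl.grab_frame(name): name is "side" or "top"; returns (picture, depth): 384x512x3 uint8, blue, green, red; 384x512 float32, m along the optical axis (not along the pixel's ray), 0 where there is no reading.
- ctrl.calibration(name): a dict with "camera_matrix" (3x3 intrinsics, pixels), "dist" ([k1, k2, p1, p2, k3] as OpenCV has them; the pictures are not rectified), "world_from_camera" (4x4, takes a point from camera to world coordinates). Camera axes: x right, y up, looking along -z (the intrinsics and any distortion apply to the point x, -y, -z); pixel columns grow to the right and rows downward; lengths in m; the calibration is good to about 2 mm. A picture is of the moment at which its call begins. calibration takes no time and is no camera call.
A pose or a line that the arm cannot do raises ctrl.PlanningError and nothing moves.
- ctrl.close_job(): hands the job in; it is judged then, once.
Trained networks look in the newest picture that a camera, given by its name, has taken for a name from the list of things; names that differ only in an ending like _2 or _b are one class to them, and where a whole thing is asked for, a point or a joint stands for the part that bears it (a point fixed in the world has none). Each returns a list of dicts, best first, with "score" (0 to 1); they miss things now and then, are a little off and sometimes report something else, mostly with a low value. They report only what shows in the picture. A call takes as long as a camera call.
- ctrl.find_in(query, camera): "location" ([x, y, z] in m, in world coordinates, good to about 4 mm: the middle of the surface that is visible of it).
- ctrl.landmark_of(query, camera): "location" ([x, y, z] in m, in world coordinates, good to about 4 mm: a listed point, or the origin of a listed thing).
The state is a dict: "t": time; "qpos": joint angles; "qd": joint speeds; "tau": joint torques, N m; "eef_pos": TCP position; "orientation": TCP orientation; "force": force on the tool from outside, world axes, zero at the start; "torque": the same for the moment, N m; "gripper_width": finger opening in m; "grasp_force": force on a finger pad.
Only numpy, scipy, OpenCV 4.12 (cv2) and the standard library are available. Lean on these libraries where they do the work, as an engineer would, in place of code of your own. Each camera call takes 0.05 s, during which the arm holds its last target. There are 200 camera calls.

## Task

One bay of the three-screw gang clamp is free: put the loose taped mould into it lengthwise and push it fully home against the stop. Then turn that bay's knob clockwise (seen from above) until its screw bears finger-tight on the mould, firm but never forced, and let go. The two moulds beside it are curing: do not touch their knobs, and leave the other things on the bench where they are.

Things in the scene. Friction and masses are not known exactly. Their poses are not given: they have to be found in the camera images.
- mould_center (a point): centre of the loose closed mould: two light blue silicone halves taped into a block 60 mm wide (its x axis) x 85 mm long (y) x 48 mm high (z), about 0.24 kg, lying flat on the bench (centre 24 mm up), its two ends alike. It must end in the free bay. The same kind of mould fills the two other bays.
- clamp_open: the free one (any) of three grey clamps in a row, 72 mm between screw axes. Origin on the bench (z = 0) under its screw's axis; x points into the bay, away from the robot, y along the row, z up. The bay opens to -x, its floor is the bare bench. Its arm is 24 mm wide, 70 to 85 mm up, from the post behind to the nut boss (31 mm across) round the screw.
- bay_home (a point): where the mould's centre is when it is home (10.5 mm in front of the screw's axis, 24 mm up); axes as clamp_open; the mould then lies lengthwise along x, its far end against the stop (front of the grey post, 42.5 mm beyond this point). Two thin steel cheeks 20 mm high guide it: they start 25 mm in front of this point, 67 mm apart there, 64 mm apart at the stop.
- knob_open: the free clamp's black lobed hand knob, 43 mm across, 20 mm high; origin on its axis at mid height (118 mm up at the start, its underside 22 mm above the arm's boss). It turns about z; clockwise from above tightens and moves knob and spindle down 4.8 mm per radian (steep quick thread). Turning friction about 0.15 N m; it stays where left. Up to 3 rad may be needed. Gaps to the knobs beside it are 29 mm.
- press_point (a point): point of the free clamp on its screw's axis, 48 mm up: the top of a mould that is home. A sprung swivel pad 22 mm across, pushed by hand onto the spindle's end, starts 3 to 11 mm above it; how far differs each time, so its contact must be felt: from there each radian adds some 29 N on the mould, and each N adds 0.0048 N m to the knob's moment. Finger-tight is 9 to 20 N; over 30 N is forced, under 6 N slack.
- knob_b: knob of a neighbouring clamp that holds a curing mould, of the same shape and size, its mid height at 107 mm; it turns easily and must not be touched
- knob_c: knob of the other neighbouring clamp that holds a curing mould, likewise, its mid height at 111 mm; must not be touched
- cast_part: small red cast pawn-shaped part, 55 mm across, 44 mm high, standing left of the clamps; leave it
- cast_part_2: second such red cast part; leave it
- bottle_white: white bottle, 55 mm across, 130 mm high, standing left of the clamps; leave it
- chip_brush: flat brush, 203 mm long, lying at the bench's front edge to the right; leave it. Behind it, right of the clamps, stands a big closed white pail, 270 mm across and 170 mm high: carry the arm over or round it.

How it is judged:
On the way, in this order (a step that is already met when the one before it is completed fails the run):
1. the mould is home in the free bay: lengthwise, against the stop, flat on the bench (x of mould_center in the frame of clamp_open above -0.0145 m and y of mould_center in the frame of clamp_open between -0.005 and 0.005 m and height (world z) of mould_center below 0.028 m and angle between the y axis of mould_center and the x axis of clamp_open, either way round below 0.09 rad), for 0.2 s.
2. the screw of the free bay bears on the mould with more than 6 N (contact force between mould and knob_open above 6 N), for 0.2 s.
At the end, for the whole second after the job is handed in: The mould lies in the free bay, lengthwise within 5 degrees, within 4 mm of the stop and 5 mm of the bay's middle, and that bay's screw bears on it with 6 to 24 N; the knob is released (x of mould_center in the frame of clamp_open above -0.0145 m and y of mould_center in the frame of clamp_open between -0.005 and 0.005 m and angle between the y axis of mould_center and the x axis of clamp_open, either way round below 0.09 rad and contact force between mould and knob_open between 6 and 24 N); the robot touches nothing.
It fails at once if the screw pressed on the mould with more than 30 N (contact force between mould and knob_open above 30 N).
It fails at once if a neighbouring knob was touched (more than 1 N) (contact force between anything else and knob_b above 1 N or contact force between anything else and knob_c above 1 N).
It fails at once if a bystander was moved by more than 20 mm (distance of any of cast_part, cast_part_2, bottle_white, chip_brush from where it was at the start of the episode above 0.02 m).
It also fails if it takes over 72 s, if anything falls off the work surface, if the arm or the gripper's body presses on something with over 40 N, if the wrist force passes 120 N, or if a joint passes its speed limit or range.

## Working session

There is one attempt and no reset: what is moved stays moved. The work goes in short steps, each a Python script; the robot and the scene stay as the last script left them, time stands still between calls to the robot, and variables do not carry over. Pictures are saved under pics/ and viewed, at most 10 in all, crops included, and the job is handed in when it is done.

```bash
mkdir -p pics
python3 - <<'E'
from rig import ctrl
import cv2, numpy as np
for c in("top","side"):
    im,d=ctrl.grab_frame(c); cv2.imwrite(f"pics/{c}0.png",im)
    for q in("mould_center","clamp_open","bay_home","knob_open","press_point","knob_b","knob_c","cast_part","bottle_white","chip_brush"):
        print(c,q,[(round(r["score"],2),np.round(r["location"],3).tolist()) for r in ctrl.landmark_of(q,c)[:4]])
    print(np.round(ctrl.calibration(c)["world_from_camera"],3).tolist())
s=ctrl.observe();print(s)
E
```

```text
top mould_center [(0.58, [0.337, 0.247, 0.024])]
top clamp_open [(0.63, [0.443, 0.427, -0.002]), (0.21, [0.468, 0.359, 0.103])]
top bay_home [(0.57, [0.433, 0.422, 0.025])]
top knob_open [(0.75, [0.442, 0.426, 0.12])]
top press_point []
top knob_b [(0.81, [0.489, 0.294, 0.112]), (0.51, [0.469, 0.36, 0.105])]
top knob_c [(0.81, [0.489, 0.294, 0.112]), (0.51, [0.469, 0.36, 0.105])]
top cast_part [(0.66, [0.351, 0.504, 0.002]), (0.59, [0.3, 0.464, 0.001])]
top bottle_white [(0.83, [0.438, 0.551, 0.002]), (0.41, [0.442, 0.429, 0.122])]
top chip_brush [(0.61, [0.401, -0.066, 0.003])]
[[-0.001, 0.988, -0.153, 0.277], [-1.0, 0.002, 0.02, 0.26], [0.02, 0.153, 0.988, 0.928], [0.0, 0.0, 0.0, 1.0]]
side mould_center [(0.57, [0.337, 0.25, 0.022]), (0.19, [0.44, 0.556, 0.0])]
side clamp_open [(0.57, [0.446, 0.431, 0.003])]
side bay_home [(0.97, [0.434, 0.426, 0.028])]
side knob_open [(0.76, [0.442, 0.43, 0.116])]
side press_point [(0.82, [0.44, 0.431, 0.048]), (0.4, [0.306, 0.459, 0.005])]
side knob_b [(0.65, [0.465, 0.362, 0.102]), (0.55, [0.489, 0.293, 0.11]), (0.2, [0.336, 0.25, 0.022])]
side 
[... 396 characters left out ...]
1.1, 'qpos': array([ 1.15859837e+00,  3.53021691e-01,  1.63340859e+00,  2.17896354e-05,
        1.15519444e+00, -2.42826397e-03]), 'qd': array([ 7.40718193e-04,  3.80330938e-04,  9.84933166e-04, -1.74821312e-03,
       -2.20192504e-05,  1.39440419e-04]), 'tau': array([ 1.18227061e-03, -6.05193329e+01, -3.42450213e+01,  5.22601840e-05,
        1.03157152e-03, -6.52746252e-06]), 'eef_pos': array([0.24900707, 0.57325096, 0.20646373]), 'orientation': array([ 2.03458724e-01,  9.79083524e-01, -1.36396712e-05, -1.30543058e-05]), 'force': array([-0.02320135,  0.09491174,  1.02363698]), 'torque': array([ 0.01759034,  0.05750732, -0.04581857]), 'grasp_force': 0.0, 'gripper_width': 0.08548142808502127}
```

View pics/top0.png

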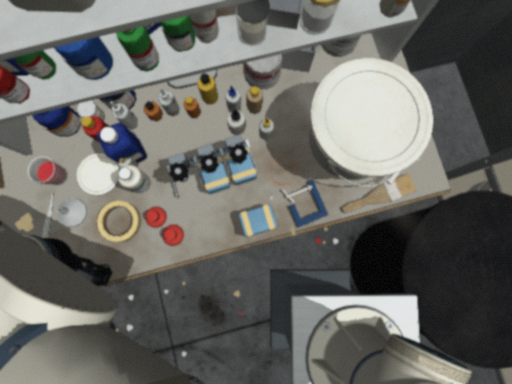

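View pics/side0.png

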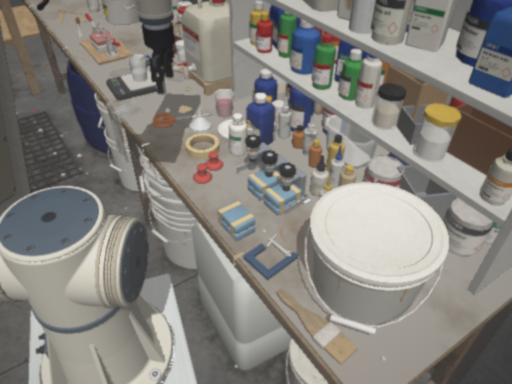

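The loose mould is at about (258,220) in the top view. The free bay is the leftmost clamp, with its knob at (178,160). The neighbour knobs are at (208,157) and (237,149), and a blue C-frame lies at (305,203) beside the mould. Next I'll fit the mould and the clamp row from depth.

```bash
cat > h.py <<'E'
from rig import ctrl
import cv2, numpy as np
from scipy.spatial.transform import Rotation as R
def cloud(c):
    im,d=ctrl.grab_frame(c); k=ctrl.calibration(c); h,w=d.shape
    u,v=np.meshgrid(np.arange(w),np.arange(h))
    p=cv2.undistortPoints(np.stack([u,v],-1).reshape(-1,1,2).astype(float),np.array(k["camera_matrix"]),np.array(k["dist"])).reshape(h,w,2)
    P=np.stack([p[...,0]*d,-p[...,1]*d,-d,np.ones_like(d)],-1)@np.array(k["world_from_camera"]).T
    P=P[...,:3]; P[d==0]=np.nan
    return im,P
def rect(P,m):
    xy=P[m][:,:2].astype(np.float32)
    (c,s,a)=cv2.minAreaRect(xy*1000); return np.round(c,1),np.round(s,1),a,m.sum(),np.median(P[m][:,2])
E
python3 - <<'E'
from h import *
for c in("top","side"):
    im,P=cloud(c)
    near=lambda x,y,r:np.hypot(P[...,0]-x,P[...,1]-y)<r
    z=P[...,2]
    m=near(.337,.2485,.065)&(z>.036)&(z<.06)
    print(c,"mould",rect(P,m))
    for n,x,y,zk in(("open",.442,.428,.128),("b",.467,.361,.117),("c",.489,.294,.121)):
        k=near(x,y,.03)&(z>zk-.008)&(z<zk+.01)
        print(n,rect(P,k) if k.any() else None, np.round(P[k].mean(0),4))
    # tall things near / shelf
    s=(z>.15)&(P[...,0]>.3)&(P[...,0]<.9)&(P[...,1]>.1)&(P[...,1]<.75)
    if s.any(): print("shelf", np.round(np.percentile(P[s],[0,1,5,50],axis=0),3).tolist())
    f=near(.337,.15,.06)&(z>.006); print("frame maxz",np.nanpercentile(z[f],95),np.nanmax(P[...,1][f]))
    if c=="top": cv2.imwrite("pics/c1.png",cv2.resize(im[130:250,150:340],None,fx=4,fy=4,interpolation=cv2.INTER_CUBIC))
E
```

```text
top mould (array([340.2, 244.8]), array([60.8, 84.8]), 16.8830509185791, np.int64(841), np.float64(0.04753793729522382))
open (array([446.1, 427.2]), array([40.1, 40. ]), 45.355316162109375, np.int64(253), np.float64(0.12696788805864756)) [0.445  0.427  0.1269]
b (array([468.4, 359.4]), array([39.7, 39.7]), 59.47810745239258, np.int64(236), np.float64(0.11604337602177262)) [0.4679 0.3591 0.116 ]
c (array([491.9, 291. ]), array([40.2, 40.3]), 77.4353256225586, np.int64(241), np.float64(0.12011517567749563)) [0.4907 0.2911 0.1199]
shelf [[0.301, 0.1, 0.15], [0.519, 0.106, 0.172], [0.569, 0.131, 0.208], [0.641, 0.477, 0.262]]
frame maxz 0.047911686609484645 0.20921357148953654
side mould (array([335.3, 243.7]), array([61.3, 87.6]), 16.384048461914062, np.int64(659), np.float64(0.0476176719073752))
open (array([440.2, 427. ]), array([41.1, 37. ]), 87.37920379638672, np.int64(122), np.float64(0.12744632889496782)) [0.4391 0.4233 0.1268]
b (array([461., 358.]), array([38.2, 39. ]), 13.643280029296875, np.int64(140), np.float64(0.11625653361444155)) [0.4613 0.356  0.1158]
c (array([485.9, 290.6]), array([41.1, 39.6]), 78.95805358886719, np.int64(156), np.float64(0.12022406178764611)) [0.4845 0.2878 0.1198]
shelf [[0.476, 0.1, 0.15], [0.539, 0.102, 0.177], [0.585, 0.114, 0.215], [0.702, 0.278, 0.325]]
frame maxz 0.046968806654772564 0.2093532777260983
```

View pics/c1.png

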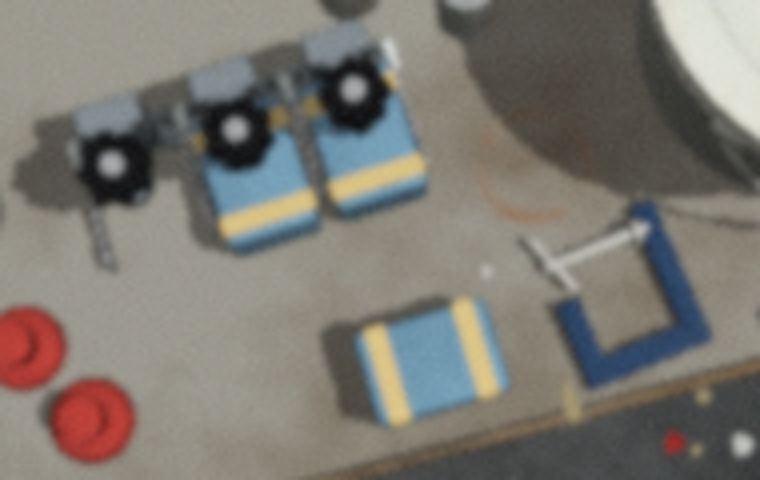

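The picture shows the loose mould's long side roughly along world y, with the C-frame to its right and the red pawns near the bay mouth. The two cameras agree to about 5 mm, so I'll average them. I'll grip the mould near its left end, which becomes its rear, turn it 90° and slide it part way in.

```bash
cat >> h.py <<'E'
def down(psi,tilt=0.): # tool x at yaw psi, pointing down; tilt leans body toward clamp -x
    return (R.from_rotvec(tilt*np.array([YV[0],YV[1],0]))*R.from_euler("z",psi)*R.from_euler("x",np.pi)).as_quat()
YAW=0.324; XV=np.array([np.cos(YAW),np.sin(YAW)]); YV=np.array([-XV[1],XV[0]])
SCREW=np.array([.4431,.4271]); HOME=SCREW-.0105*XV
def C(dx,dy,z,o=None):
    return np.r_[(HOME if o is None else o)+dx*XV+dy*YV,z]
def show(t=""):
    s=ctrl.observe(); print(t,round(s["t"],2),np.round(s["eef_pos"],4),"F",np.round(s["force"],2),"T",np.round(s["torque"],3),"w",round(s["gripper_width"],4),"g",round(s["grasp_force"],1),"j6",round(s["qpos"][5],2)); return s
E
python3 - <<'E'
from h import *
M=np.array([.3378,.2443]); a=.29; L=np.array([-np.sin(a),np.cos(a)])
g=M+.028*L; q=down(a+np.pi/2)
pq=down(YAW+np.pi)
for p,o in((np.r_[g,.012],q),(C(-.098,0,.012),pq),(C(-.060,0,.012),pq)): print(np.round(ctrl.solve_ik(p,o),2))
ctrl.reach(np.r_[g,.13],q); show("above")
ctrl.servo_line(np.r_[g,.012],.12); show("down")
ctrl.set_gripper(.05,40); show("grip")
ctrl.servo_line(np.r_[g,.11],.12); show("lift")
im,P=cloud("top"); cv2.imwrite("pics/g.png",im[130:270,130:340].repeat(3,0).repeat(3,1))
E
```

```text
[ 0.68  0.37  2.19 -0.    0.58  0.39]
[ 0.85  0.47  2.    0.    0.68 -1.04]
[ 0.82  0.5   1.93  0.    0.71 -1.08]
above 2.42 [0.3306 0.2724 0.1305] F [-0.25  0.68 -0.6 ] T [-0.002 -0.012  0.037] w 0.0852 g 0.0 j6 0.39
down 3.56 [0.3301 0.2715 0.0124] F [-0.35  1.04 -0.08] T [ 0.024 -0.008  0.017] w 0.0854 g 0.0 j6 0.39
grip 3.94 [0.3302 0.2714 0.0128] F [-1.51 -0.81  8.99] T [-0.198  0.272 -0.016] w 0.0586 g 40.9 j6 0.39
lift 4.91 [0.3293 0.2708 0.1094] F [ 0.13  0.67 -3.31] T [0.041 0.022 0.021] w 0.0587 g 43.4 j6 0.39
```

View pics/g.png

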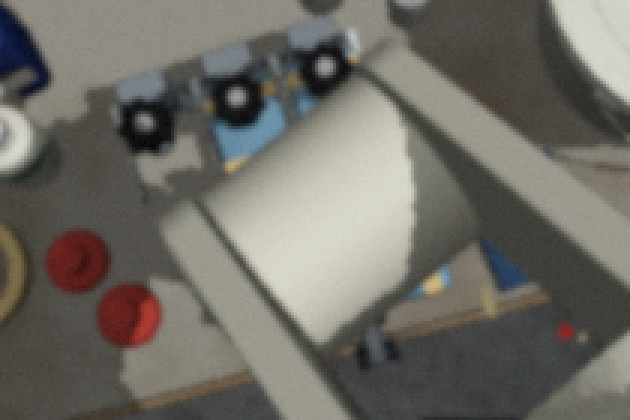

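The mould is held: the opening reads 58.7 mm and the wrist feels its weight. The arm hides it in the top view. Now I'll place it in the bay mouth and slide it in.

Run:
```python
from h import *
pq=down(YAW+np.pi)
ctrl.reach(C(-.100,0,.11),pq); show("over")
im,P=cloud("side"); cv2.imwrite("pics/s1.png",cv2.resize(im[110:250,170:330],None,fx=4,fy=4))
ctrl.servo_line(C(-.100,0,.014),.1); show("down")
im,P=cloud("side"); cv2.imwrite("pics/s2.png",cv2.resize(im[110:250,170:330],None,fx=4,fy=4))
```

```text
over 6.25 [0.3381 0.3914 0.1096] F [-0.39  0.23 -2.51] T [-0.039  0.033 -0.019] w 0.0584 g 43.4 j6 -1.04
down 7.41 [0.3387 0.3923 0.0144] F [ 0.02 -0.28 -2.23] T [ 0.009  0.03  -0.005] w 0.0589 g 43.4 j6 -1.04
```

View pics/s2.png

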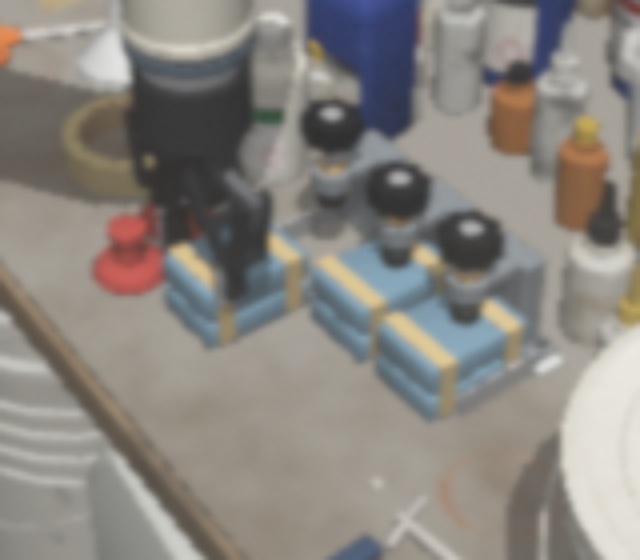

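The mould (crop 165–305, 220–345) sits level at the mouth of the free bay, lined up with the others and gripped towards its rear. Sliding it in now.

Run:
```python
from h import *
ctrl.servo_line(C(-.100,0,.0125),.05); show("touch")
for d in(-.09,-.08,-.07,-.062):
    ctrl.servo_line(C(d,0,.0125),.05); s=show(d); f=s["force"][:2]; print("ax",round(f@XV,1),"lat",round(f@YV,1))
    if np.hypot(*f)>15: break
```

```text
touch 7.71 [0.3387 0.3924 0.0129] F [0.31 0.27 1.11] T [ 0.132 -0.079  0.049] w 0.0589 g 43.7 j6 -1.04
-0.09 8.06 [0.3487 0.3958 0.0129] F [2.3  0.06 2.93] T [-0.004 -0.424  0.018] w 0.0583 g 43.9 j6 -1.05
ax 2.2 lat -0.7
-0.08 8.41 [0.3573 0.3983 0.0129] F [-0.97 -1.21  7.01] T [-0.058  0.14   0.014] w 0.0587 g 44.4 j6 -1.06
ax -1.3 lat -0.8
-0.07 8.76 [0.3667 0.4015 0.0129] F [-0.19 -1.22  6.81] T [-0.084  0.205  0.092] w 0.0586 g 44.4 j6 -1.07
ax -0.6 lat -1.1
-0.062 9.07 [0.3742 0.404  0.0129] F [-1.45 -1.36  7.7 ] T [-0.049  0.25   0.069] w 0.0582 g 44.4 j6 -1.07
ax -1.8 lat -0.8
```

Run:
```python
from h import *
ctrl.set_gripper(.072); show("rel")
ctrl.servo_line(C(-.064,0,.11),.12)
q=down(YAW+np.pi,-.3); print(R.from_quat(q).apply([0,0,-1]))
ctrl.servo_line(C(-.115,0,.11),.15,q)
ctrl.set_gripper(.03)
im,P=cloud("side"); z=P[...,2]; r=P[...,:2]-HOME; 
m=(abs(z-.048)<.006)&(abs(r@YV)<.036)&(r@XV<0)&(r@XV>-.11)
b=(im[...,0]>im[...,2].astype(int)+15)
print("rear of mould dx",np.percentile((r@XV)[m],[1,3,10]),"lat",np.percentile((r@YV)[m],[1,50,99]))
cv2.imwrite("pics/s3.png",cv2.resize(im[110:250,170:330],None,fx=4,fy=4))
show()
```

```text
rel 9.36 [0.3741 0.4038 0.0123] F [0.26 1.5  0.46] T [ 0.02  -0.036 -0.037] w 0.0718 g 0.0 j6 -1.07
[-0.28014416 -0.0940821   0.95533649]
rear of mould dx [-0.08058051 -0.07906891 -0.07496345] lat [-0.03151773 -0.00459997  0.02938422]
 11.54 [0.3243 0.3871 0.11  ] F [-0.01 -0.52  0.24] T [-0.081  0.111 -0.056] w 0.0298 g 0.0 j6 -0.62
```

View pics/s3.png

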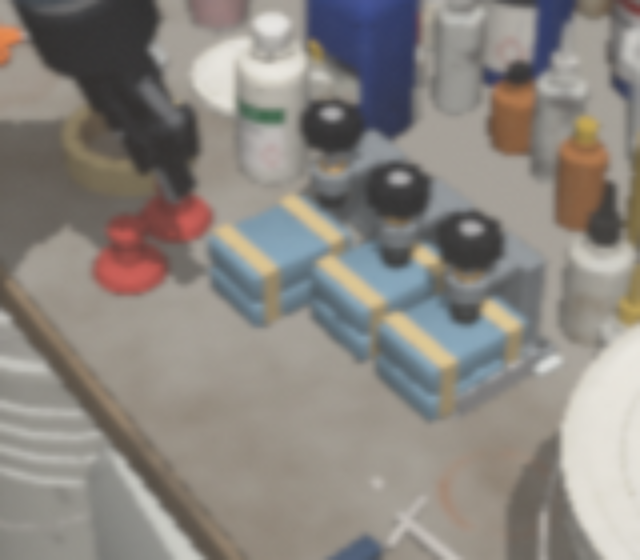

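The mould is straight in the bay mouth (210–345, 195–325), with about 35 mm still to go. The pawns are undisturbed. Pushing it home now.

Run:
```python
from h import *
ctrl.servo_line(C(-.115,0,.018),.12); s=show("low"); f0=s["force"][:2]@XV
ctrl.servo_line(C(-.095,0,.018),.06)
d=-.095
while d<-.046:
    d+=.002; ctrl.servo_line(C(d,0,.018),.04); s=ctrl.observe(); f=s["force"][:2]@XV-f0
    print(round(d,3),round((s["eef_pos"][:2]-HOME)@XV,4),round(f,1),round(s["force"][:2]@YV,1))
    if f<-12: break
show("end")
```

```text
low 12.46 [0.3243 0.3874 0.0183] F [0.82 0.04 0.58] T [-0.024  0.164  0.005] w 0.0301 g 0.0 j6 -0.38
-0.093 -0.0931 -1.2 0.2
-0.091 -0.0909 0.0 0.3
-0.089 -0.0889 -0.4 -0.1
-0.087 -0.0868 -1.9 -0.2
-0.085 -0.0848 -1.0 0.2
-0.083 -0.0828 -1.0 0.4
-0.081 -0.0808 -0.0 -1.4
-0.079 -0.079 -2.0 -0.9
-0.077 -0.0769 -1.8 -0.2
-0.075 -0.0748 -0.9 0.1
-0.073 -0.0728 -0.8 0.1
-0.071 -0.0708 -1.6 1.3
-0.069 -0.0688 -0.9 -0.8
-0.067 -0.0668 -0.7 0.4
-0.065 -0.0648 -0.3 -1.3
-0.063 -0.0628 -1.0 0.1
-0.061 -0.0608 -1.5 0.0
-0.059 -0.0588 -1.9 0.1
-0.057 -0.0568 -1.0 -0.0
-0.055 -0.0548 -1.3 0.0
-0.053 -0.0528 -1.2 -0.3
-0.051 -0.0508 -1.2 -0.5
-0.049 -0.0488 -0.8 -0.2
-0.047 -0.0468 -1.1 1.0
-0.045 -0.0448 -0.7 -0.4
end 19.19 [0.3906 0.4095 0.018 ] F [ 0.23 -0.37  0.35] T [-0.1    0.186 -0.039] w 0.0302 g 0.2 j6 -0.58
```

Run:
```python
from h import *
im,P=cloud("side"); cv2.imwrite("pics/s4.png",cv2.resize(im[120:240,200:320],None,fx=5,fy=5,interpolation=cv2.INTER_CUBIC))
z=P[...,2]; r=P[...,:2]-HOME
for k in(0,-.072):
    m=(abs(z-.048)<.005)&(abs(r@YV-k)<.03)&(abs(r@XV)<.1)
    print("rear dx",np.percentile((r@XV)[m],[1,3,10]),m.sum())
```

```text
rear dx [-0.06898639 -0.06569947 -0.04719561] 273
rear dx [-0.04606552 -0.04433454 -0.04036895] 378
```

View pics/s4.png

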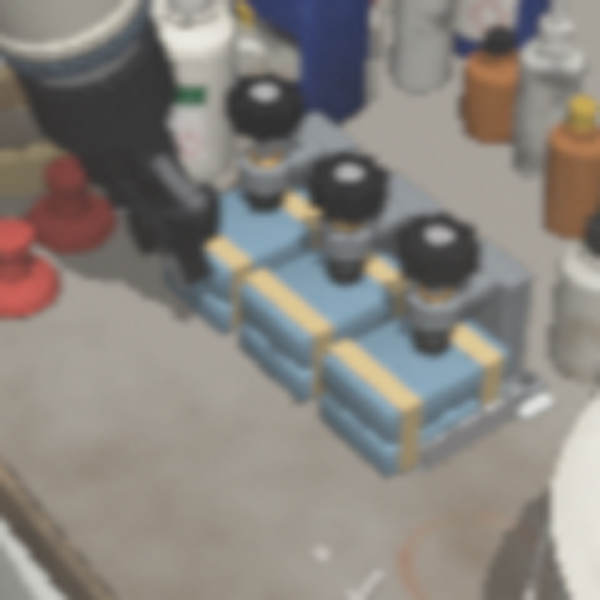

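The mould is nearly level with its neighbours, with the fingers on its rear end (190,260). I'll keep pushing in 1 mm steps until the stop is felt.

Run:
```python
from h import *
d=-.045
while d<-.030:
    d+=.001; ctrl.servo_line(C(d,0,.018),.03); s=ctrl.observe(); f=s["force"][:2]@XV
    print(round(d,3),round((s["eef_pos"][:2]-HOME)@XV,4),round(f,1))
    if f<-10: break
show("end")
```

```text
-0.044 -0.044 -0.7
-0.043 -0.0439 -4.8
-0.042 -0.0437 -9.8
-0.041 -0.0436 -15.6
end 20.24 [0.392  0.4092 0.0171] F [-15.8   -1.95   8.19] T [-0.195  2.37   0.254] w 0.03 g 8.2 j6 -0.59
```

The stop was felt: the fingers hold at -0.044 while the force climbs to 15 N. I'll back off, check the mould, then grip the knob and turn it through the part that is surely free to get a baseline torque.

```bash
cat >> h.py <<'E'
PSI0=YAW+np.pi+.9; Z0=.100
def knob(a,sp=.15): # pose at turn angle a clockwise
    ctrl.servo_line(np.r_[SCREW,Z0-.0048*a],sp,down(PSI0-a))
def samp(n=10):
    T=[];J=[];F=[]
    for _ in range(n):
        ctrl.wait(.02); s=ctrl.observe(); T.append(s["torque"]);J.append(s["tau"][5]);F.append(s["force"])
    return np.mean(T,0),np.std(T,0)[2],np.mean(J),np.mean(F,0),s
E
python3 - <<'E'
from h import *
ctrl.servo_line(C(-.075,0,.018),.1)
ctrl.servo_line(C(-.11,0,.18),.2)
ctrl.set_gripper(.055)
im,P=cloud("side"); z=P[...,2]; r=P[...,:2]-HOME
for k in(0,-.072,-.144):
    m=(abs(z-.048)<.005)&(abs(r@YV-k)<.03)&(abs(r@XV)<.1)
    print("rear dx",np.percentile((r@XV)[m],[1,3,10]),"lat",np.percentile((r@YV)[m]-k,[2,98]),m.sum())
cv2.imwrite("pics/s5.png",cv2.resize(im[120:240,200:320],None,fx=5,fy=5,interpolation=cv2.INTER_CUBIC))
q=down(PSI0); print(np.round(ctrl.solve_ik(np.r_[SCREW,.1],q),2))
ctrl.reach(np.r_[SCREW,.18],q); show("above knob")
E
```

```text
rear dx [-0.04552585 -0.04467981 -0.04139314] lat [-0.02826856  0.02665335] 331
rear dx [-0.04587508 -0.04458167 -0.0408795 ] lat [-0.02847067  0.02827968] 375
rear dx [-0.04508985 -0.04417936 -0.03991168] lat [-0.02848193  0.02714832] 477
[ 0.76  0.45  1.74  0.    0.94 -2.03]
above knob 23.32 [0.4427 0.4269 0.1798] F [-0.28  1.01 -0.09] T [-0.027 -0.008 -0.013] w 0.0548 g 0.0 j6 -2.03
```

View pics/s5.png

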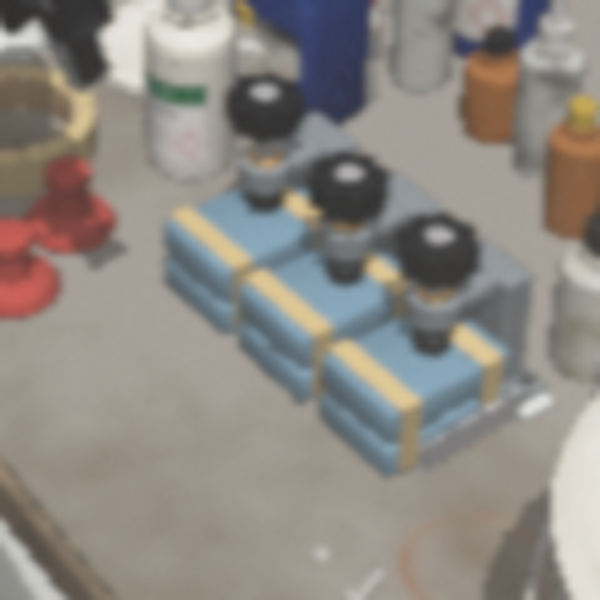

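The mould is home: its rear edge is level with its neighbours to within 1 mm and it is straight (165–310, 185–330). Now for the knob.

Run:
```python
from h import *
ctrl.servo_line(np.r_[SCREW,Z0],.1); print(np.round(samp()[0],3),samp(2)[1]); show("at knob")
ctrl.set_gripper(.03,40); show("grip")
for a in np.arange(0,.51,.1):
    knob(a); T,sd,J,F,s=samp()
    print(round(a,2),"t",round(s["t"],1),"T",np.round(T,3),"sd",round(sd,3),"J",round(J,4),"F",np.round(F,1),"w",round(s["gripper_width"],4),np.round(s["eef_pos"],4))
```

```text
[ 0.004 -0.    -0.   ] 0.022039348605391064
at knob 24.48 [0.4434 0.4274 0.1007] F [0.01 0.83 0.25] T [ 0.017 -0.022  0.027] w 0.055 g 0.0 j6 -2.03
grip 24.84 [0.4449 0.4277 0.1025] F [ 0.99 -5.27 15.37] T [-0.788 -0.117 -0.022] w 0.0298 g 7.9 j6 -2.03
0.0 t 25.3 T [-0.748 -0.121  0.013] sd 0.029 J 0.004 F [ 1.2 -4.2 15.6] w 0.0302 [0.4449 0.4277 0.1025]
0.1 t 25.7 T [-0.577 -0.08  -0.136] sd 0.018 J -0.0644 F [ 0.7 -3.4 14.9] w 0.0301 [0.4449 0.4279 0.102 ]
0.2 t 26.1 T [-0.468 -0.076 -0.128] sd 0.023 J -0.0687 F [ 1.  -2.3 15.1] w 0.0301 [0.4449 0.4281 0.1015]
0.3 t 26.5 T [-0.412 -0.096 -0.175] sd 0.021 J -0.1023 F [ 0.8 -2.7 14.6] w 0.0299 [0.4449 0.4282 0.1011]
0.4 t 26.9 T [-0.338 -0.129 -0.155] sd 0.029 J -0.0923 F [ 0.8 -2.1 14.6] w 0.0299 [0.445  0.4282 0.1006]
0.5 t 27.3 T [-0.376 -0.145 -0.173] sd 0.025 J -0.1119 F [ 0.9 -2.1 15. ] w 0.03 [0.445  0.4283 0.1002]
```

Run:
```python
from h import *
show()
a,_=cloud("side"); b,_=cloud("top")
A=cv2.resize(a[100:200,220:300],(480,600),interpolation=cv2.INTER_CUBIC); B=cv2.resize(b[125:205,145:185],(300,600),interpolation=cv2.INTER_CUBIC)
cv2.imwrite("pics/k1.png",np.hstack([A,B]))
```

```text
27.34 [0.445  0.4283 0.1002] F [ 0.96 -1.79 14.97] T [-0.38  -0.112 -0.175] w 0.03 g 7.4 j6 -1.53
```

View pics/k1.png

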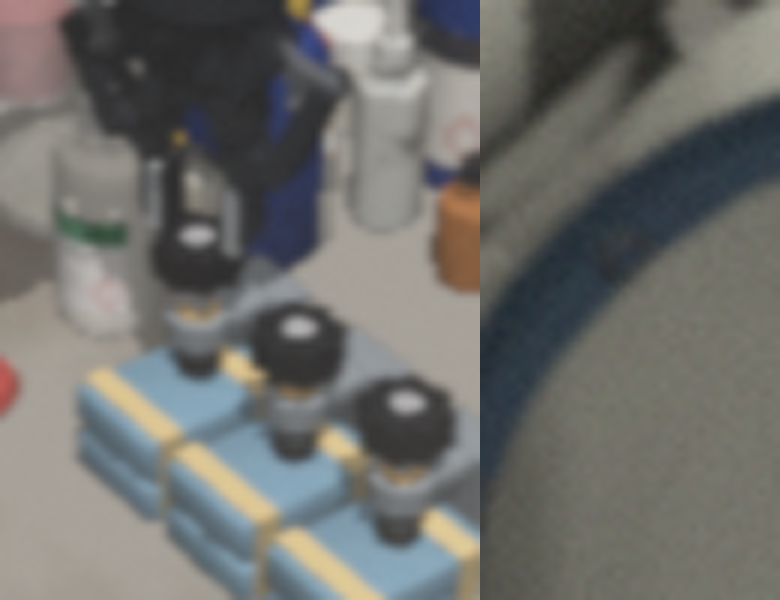

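The fingers seem to sit only on the knob's top rim. The opening closed to 30 mm with a 15 N lift, so the tips are higher than I assumed. I'll open, go lower with a force check, and regrip gently.

Run:
```python
from h import *
ctrl.set_gripper(.056); s=show("open")
q=s["orientation"]; ty=R.from_quat(q).apply([0,1,0])[:2]; print("tool y vs row",ty@YV)
im,P=cloud("side"); z=P[...,2]; r=P[...,:2]-SCREW
for lo in np.arange(.09,.18,.008):
    m=(z>lo)&(z<lo+.008)&(np.hypot(r[...,0],r[...,1])<.06)
    if m.any(): print(round(lo,3),m.sum(),np.round(np.percentile((r@ty)[m],[0,10,30,50,70,90,100])*1000))
for h in(.096,.092,.088,.085):
    ctrl.servo_line(np.r_[SCREW,h],.05); s=show(h)
    if abs(s["force"][2])>6: break
ctrl.set_gripper(.034,40); show("grip")
```

```text
open 27.81 [0.4429 0.4269 0.0973] F [ 0.3   0.3  -0.04] T [ 0.026  0.    -0.003] w 0.0558 g 0.0 j6 -1.53
tool y vs row 0.9210490248126136
0.09 6 [-3. -2. -1. -1.  0.  3.  5.]
0.098 1 [6. 6. 6. 6. 6. 6. 6.]
0.106 25 [-18. -15. -12.  -8.  -0.   8.  14.]
0.114 56 [-56. -52. -30. -11.  -4.   5.  15.]
0.122 110 [-34. -13.  -6.   1.   7.  18.  29.]
0.13 31 [-40. -35. -30.  27.  29.  32.  41.]
0.138 39 [-41. -39. -33.  26.  28.  36.  40.]
0.146 41 [-40. -40. -34.  27.  28.  33.  40.]
0.154 35 [-41. -39. -33. -27.  28.  34.  40.]
0.162 38 [-45. -39. -31.  27.  30.  37.  47.]
0.17 58 [-58. -52. -38. -30.  31.  46.  53.]
0.178 96 [-59. -55. -35. -26.  45.  52.  59.]
0.096 28.11 [0.4429 0.427  0.0957] F [-0.06 -0.11  0.24] T [-0.027  0.007  0.042] w 0.056 g 0.0 j6 -1.53
0.092 28.36 [0.4429 0.4269 0.0916] F [-0.36 -0.63 -0.49] T [ 0.018  0.    -0.045] w 0.0561 g 0.0 j6 -1.53
0.088 28.61 [0.4429 0.4269 0.0876] F [ 0.83 -0.48  0.88] T [-0.048  0.033  0.044] w 0.0561 g 0.0 j6 -1.53
0.085 28.86 [0.443  0.427  0.0848] F [0.02 0.38 0.08] T [ 0.04   0.024 -0.021] w 0.0562 g 0.0 j6 -1.53
grip 29.13 [0.4423 0.4281 0.0855] F [-5.19  3.85  3.29] T [ 0.714  0.982 -0.038] w 0.0414 g 40.1 j6 -1.53
```

The tips were about 27 mm behind the TCP. The knob is now properly gripped at 41.4 mm and 40 N. Turning in small steps, following the thread down and watching the torque.

```bash
cat >> h.py <<'E'
def turn(a,z0=.0848,off=.5): ctrl.servo_line(np.r_[SCREW,z0-.0048*a],.15,down(PSI0-off-a))
def logt(a,n=10):
    T,sd,J,F,s=samp(n); print(round(a,3),"t",round(s["t"],1),"Tz",round(T[2],4),"J",round(J,4),"F",np.round(F,1),"w",round(s["gripper_width"],4),"j6",round(s["qpos"][5],3),flush=True); return T[2],J
E
python3 - <<'E'
from h import *
logt(0); H=[]
for a in np.arange(.08,1.3,.08):
    turn(a); H.append(logt(a))
    if len(H)>4 and H[-1][0]<np.median([h[0] for h in H[1:4]])-.045: print("rise"); break
E
```

```text
0 t 29.3 Tz 0.0386 J 0.0456 F [-5.3  3.5  3.7] w 0.0413 j6 -1.53
0.08 t 29.7 Tz -0.1647 J -0.1229 F [-6.1  3.6  4.6] w 0.0411 j6 -1.45
0.16 t 30.1 Tz -0.1723 J -0.1227 F [-6.2  3.9  4.9] w 0.0412 j6 -1.37
0.24 t 30.6 Tz -0.1658 J -0.1223 F [-6.4  4.4  4.6] w 0.0415 j6 -1.29
0.32 t 31.0 Tz -0.1726 J -0.1219 F [-6.7  4.4  4.5] w 0.0415 j6 -1.21
0.4 t 31.4 Tz -0.1712 J -0.1215 F [-6.9  4.9  4.3] w 0.0414 j6 -1.13
0.48 t 31.8 Tz -0.1648 J -0.121 F [-7.1  5.2  4.3] w 0.0414 j6 -1.05
0.56 t 32.2 Tz -0.1521 J -0.1205 F [-6.9  5.6  4.1] w 0.0412 j6 -0.97
0.64 t 32.6 Tz -0.1717 J -0.12 F [-7.5  6.1  4.1] w 0.0414 j6 -0.89
0.72 t 33.0 Tz -0.1549 J -0.1194 F [-7.4  6.5  4. ] w 0.0412 j6 -0.81
0.8 t 33.5 Tz -0.1603 J -0.117 F [-7.5  6.8  3.7] w 0.0415 j6 -0.73
0.88 t 33.9 Tz -0.1548 J -0.1077 F [-7.5  7.2  3.7] w 0.0413 j6 -0.65
0.96 t 34.3 Tz -0.1436 J -0.0983 F [-7.4  7.1  3.8] w 0.0414 j6 -0.57
1.04 t 34.7 Tz -0.1354 J -0.0888 F [-7.5  7.6  4.1] w 0.0411 j6 -0.49
1.12 t 35.1 Tz -0.1177 J -0.0793 F [-7.6  7.6  4.1] w 0.0414 j6 -0.41
1.2 t 35.5 Tz -0.1123 J -0.0697 F [-7.6  7.9  3.9] w 0.0415 j6 -0.33
1.28 t 36.0 Tz -0.1025 J -0.0602 F [-7.6  8.3  3.7] w 0.0416 j6 -0.25
```

The clean joint-6 moment shows the contact hinge at a≈0.78. From there 0.5 rad gives about 12.5–14.5 N, which is finger-tight. Releasing, rising and checking.

Run:
```python
from h import *
ctrl.set_gripper(.056); s=show("open"); p=s["eef_pos"]
ctrl.servo_line([SCREW[0],SCREW[1],.20],.1); show("up")
ctrl.servo_line(C(-.13,0,.25),.25); s=show("away")
im,P=cloud("side"); z=P[...,2]; r=P[...,:2]-HOME
for k in(0,-.072,-.144):
    m=(abs(z-.048)<.005)&(abs(r@YV-k)<.03)&(abs(r@XV)<.1)
    print("rear",np.percentile((r@XV)[m],[1,3,10]),"lat",np.percentile((r@YV)[m]-k,[2,98]))
    n=(np.hypot(*(np.moveaxis(P[...,:2]-SCREW-k*YV,-1,0)))<.018)&(z>.1)&(z<.14); print("knob top",np.median(z[n]))
for q in("cast_part","bottle_white"): print(q,[np.round(x["location"],3) for x in ctrl.landmark_of(q,"side")[:2]])
cv2.imwrite("pics/end.png",cv2.resize(im[120:240,200:320],None,fx=5,fy=5,interpolation=cv2.INTER_CUBIC))
```

```text
open 36.26 [0.4432 0.4269 0.0786] F [-1.21 -0.11  0.77] T [ 0.002 -0.018  0.021] w 0.0559 g 0.0 j6 -0.25
up 37.62 [0.4428 0.4268 0.1992] F [ 0.58 -0.71 -0.01] T [0.005 0.027 0.011] w 0.0558 g 0.0 j6 -0.25
away 38.38 [0.3106 0.3828 0.2499] F [ 0.45  0.01 -0.39] T [ 0.001 -0.069  0.014] w 0.0561 g 0.0 j6 -0.13
rear [-0.04594385 -0.04412992 -0.04059917] lat [-0.02960786  0.02631309]
knob top 0.119075281093033
rear [-0.04544049 -0.04472003 -0.04025588] lat [-0.02812902  0.02676857]
knob top 0.11621857411621339
rear [-0.04466384 -0.04356004 -0.0386743 ] lat [-0.02815469  0.02783112]
knob top 0.12057078987918934
cast_part [array([0.348, 0.506, 0.003]), array([0.306, 0.459, 0.002])]
bottle_white [array([0.44 , 0.551, 0.001])]
```

View pics/end.png

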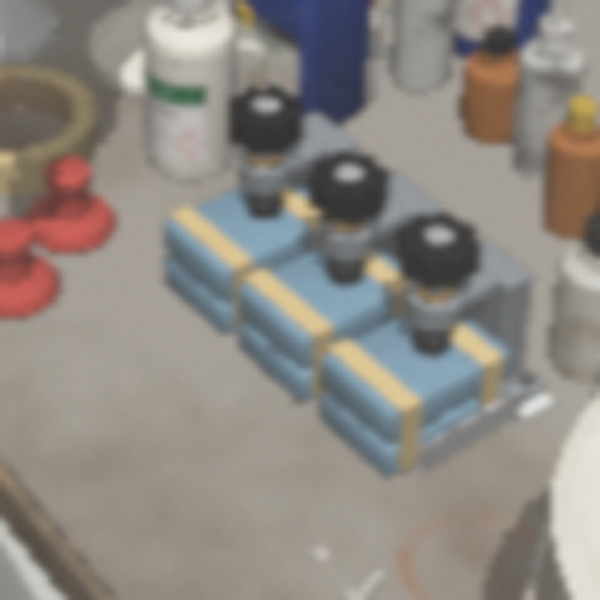

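The knob (268,115) has come down about 8.4 mm, or 1.75 rad, which matches the turn. The mould is still home, the neighbour knobs are at their starting heights and the pawns and bottle have not moved.

```bash
python3 -c "
from rig import ctrl
print(ctrl.close_job())"
```

```text
the job is handed in; nothing more can be done
None
```

The job is handed in at about 39 s of 72 s: the mould is home against the stop in the free bay, its screw bears at an estimated 12–14 N, the knob is released, and no sign of disturbance to the neighbouring knobs, pawns or bottle (brush not re-checked); the handing-in call returned no verdict.

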